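Repack the condiment caddy in reverse order

TASK

Move the four things standing in a row in the yellow drip tray into the wooden caddy, one to each compartment, in the reverse order counted from the handles: the one nearest the drip tray's handle goes into the compartment farthest from the caddy's handle, and so on, since the caddy goes onto its shelf handle first. Stand each upright on the floor of its compartment; set them down rather than drop them, and tip none over.

Things in the scene. Friction and masses are not known exactly. Their poses are not given: they have to be found in the camera images.
- drip_tray: fixed cream-yellow plastic tray, 100 (x) x 292 (y) mm, floor 6 mm thick, slatted walls 26 mm high; a steel loop handle, 34 mm high, sticks out 26 mm from its +y end. Origin: centre of its underside, on the table. Four places in a row at x = 0, y = +105, +35, -35, -105 mm, the first nearest the handle. Left or right on the table, turned up to 20 degrees
- caddy: fixed light wooden caddy, 74 (x) x 284 (y) mm, floor 6 mm thick, walls and dividers 4 mm thick, 22 mm high; a like handle sticks out 30 mm from its +y end. Origin: centre of its underside, on the table. Four open cells, 66 x 66 mm inside, at x = 0, y = +105, +35, -35, -105 mm, the first nearest the handle. On the other side from the tray, turned up to 20 degrees
- mill: dark wooden pepper mill, the tallest: 125 mm high, round, foot diameter 48 mm, straight waist of diameter 40 mm from 32 to 92 mm up, small steel ball on top; about 0.15 kg. Stands upright; origin: centre of its underside, z up. Grip it 55 mm above the origin
- shaker: plain steel cylindrical shaker with a domed top, 95 mm high, diameter 44 mm; about 0.14 kg. Stands upright; origin: centre of its underside, z up. Grip it 55 mm above the origin
- egg_cup: white ceramic egg cup on a thin stem, open at the top, 66 mm high, foot diameter 44 mm, bowl diameter 48 mm from 42 to 66 mm up; about 0.11 kg. Stands upright; origin: centre of its underside, z up. Grip it 55 mm above the origin, on the bowl
- jar: square grey-beige stoneware jar, 44 x 44 mm (sides along its x and y axes), 62 mm high, with a round aluminium lid of diameter 40 mm on top, 76 mm in all; about 0.16 kg. Stands upright; origin: centre of its underside, z up. Grip it 55 mm above the origin, across two flat sides
- pad_mill: round dark rubber pad, diameter 62 mm, 4 mm thick, fixed on the tray's floor in one of its four places; the mill stands on it at the start, so the pad keeps marking that thing's place in the row. Origin: centre of its underside
- pad_shaker: round dark rubber pad, diameter 62 mm, 4 mm thick, fixed on the tray's floor in one of its four places; the shaker stands on it at the start, so the pad keeps marking that thing's place in the row. Origin: centre of its underside
- pad_egg_cup: round dark rubber pad, diameter 62 mm, 4 mm thick, fixed on the tray's floor in one of its four places; the egg cup stands on it at the start, so the pad keeps marking that thing's place in the row. Origin: centre of its underside
- pad_jar: round dark rubber pad, diameter 62 mm, 4 mm thick, fixed on the tray's floor in one of its four places; the jar stands on it at the start, so the pad keeps marking that thing's place in the row. Origin: centre of its underside
Things that resemble listed ones, but are neither listed nor needed, are in the scene too. What is shaped like the mill but blue or pink is not meant.

How it is judged:
By the outcome, as a careful person would: the job done as asked, in the order asked, and still so for the second after the job is handed in, with the robot touching nothing.
It also fails if it takes over 115 s, if anything falls off the work surface, if the arm or the gripper's body presses on something with over 40 N, if the wrist force passes 120 N, or if a joint passes its speed limit or range.

ROBOT

A 7-joint arm with a two-finger parallel gripper is mounted at the origin on the work surface. World frame = base frame: x ahead of the robot, y to its left, z up, the work surface at z = 0. Lengths are in mm, angles in rad, forces in N, time in s.
With the tool pointing down it reaches from about 400 to 875 mm from the base axis. Payload 4.4 kg.
Tool frame: the origin (TCP) lies midway between the tips of the shut fingers; the grasp point (between the pads) lies ctrl.grip_depth behind it (ctrl.grip_depth is the distance from the TCP to the grasp point, in mm); z points along the fingers, y is the line along which they close (so a half turn about z gives the same grasp; the last joint's range is limited). The gripper opens to 85 mm and grips with 20 to 120 N. Pads are 22 mm wide; open, the fingers measure 114 mm over their backs; the gripper's body (76 mm by 85 mm) begins 54 mm behind the grasp point. The pads swing forward as they close: fully open they stand 13 mm farther back than shut.
Start: joints at [-1.344, 0.628, 0.038, 1.517, -0.027, 0.996, -0.02], TCP at [187.588, 622.357, 231.313] pointing down, gripper open.
Joint ranges: [-3.06, 3.06], [-0.37, 2.12], [-1.25, 1.32], [0.18, 2.47], [-1.1, 4.24], [0.23, 1.98], [-2.94, 2.94]. Speed limits (rad/s): [2.57, 2.57, 3.14, 3.14, 3.14, 3.14, 3.14].

INTERFACE

Orientations are given as [roll, pitch, yaw] about the fixed x, y, z axes, in that order (R = Rz(yaw) Ry(pitch) Rx(roll)).
In Python, from cell import ctrl gives the robot as it stands.
- The arm moves only by the tool carry_out, never from a script. Its argument "deltas" is one flat list of numbers, 7 for each row, row after row: the turn, a rotation vector about the tool's x, y, z in degrees, then the shift along the tool's x, y, z in m, then the closure, from -1 (fully open) to 1 (shut). In form: [wx, wy, wz, dx, dy, dz, claw, wx, wy, wz, dx, dy, dz, claw, ...]. A call has 1 to 12 rows; each row shifts and turns the commanded pose from where the row before left it, along the tool's axes as they then stand; what a row does not reach is not made up. A row lasts 1/8 s, in which the tool goes at most 62.5 mm and 10.7 degrees, less where a joint would pass 70% of its speed; a pose out of reach is approached as far as the arm can. A call with a gripper value outside its range is refused whole. The fingers move at their own pace and stop on an object; the grip force is fixed at half the most. Time passes only in rows, so rows that do not move let the fingers close. It gives the time, the measured TCP pose, the force, the opening and the grip force at its end, in the units of the state.
- ctrl.read_state(): the state, without advancing time (a new reading comes with each control period).
- ctrl.get_image(name): name is "scene" or "top" or "wrist"; returns the picture (400x640x3 uint8, red, green, blue); there is no depth.
- ctrl.calibration(name): a dict with "mtx" (3x3 intrinsics, pixels), "R" (3x3) and "t" (3): a world point X has camera coordinates R X + t. Camera axes: x right, y down, z forward; pixel columns grow to the right and rows downward; lengths in mm; the calibration is good to about 2 mm. A picture is of the moment at which its call begins: read the wrist's pose just before it. calibration takes no time and is no camera call; for the wrist camera it gives the pose at the moment of the call.
- ctrl.finish_job(): hands the job in; it is judged then, once.
The state is a dict: "clock": time; "qpos": joint angles; "qd": joint speeds; "tau": joint torques, N m; "eef_pos": TCP position; "tool_rot": TCP orientation; "force": force on the tool from outside, world axes, zero at the start; "torque": the same for the moment, N m; "width": finger opening in mm; "gripper_force": force on a finger pad.
Only numpy, scipy, OpenCV 4.12 (cv2) and the standard library are available. Lean on these libraries where they do the work, as an engineer would, in place of code of your own. Each camera call takes 0.05 s, during which the arm holds its last target. There are 200 camera calls.

## Working session

There is one attempt and no reset: what is moved stays moved. The work goes in short steps, Python scripts to look and compute and a tool call to move; the robot and the scene stay as the last step left them, time stands still between calls to the robot, and variables do not carry over. Pictures are saved under pics/ and viewed, at most 14 in all, crops included, and the job is handed in when it is done.

Besides the shell and the picture viewer there is one more tool, called after ">>>" by a JSON object that holds its "fn" and its "kwargs", one argument or row to a line. carry_out: Moves the arm, as the interface text tells. Its arguments: {"type":"object","properties":{"deltas":{"type":"array"}},"required":["deltas"]}

```bash
mkdir -p pics; ls
python3 - <<'E'
from cell import ctrl
import cv2
for n in("top","scene"):
    cv2.imwrite(f"pics/{n}0.png",ctrl.get_image(n)[:,:,::-1]); c=ctrl.calibration(n); print(n,c)
s=ctrl.read_state(); print(s,ctrl.grip_depth)
E
```

```text
pics
top {'mtx': array([[435.61390668,   0.        , 313.41725078],
       [  0.        , 435.61390668, 201.68207572],
       [  0.        ,   0.        ,   1.        ]]), 'R': array([[-0.02503796, -0.99952626, -0.01789866],
       [-0.98702774,  0.0275572 , -0.15816713],
       [ 0.15858544,  0.01370629, -0.98725012]]), 't': array([-16.43108506, 586.46806223, 950.0701237 ])}
scene {'mtx': array([[445.01013626,   0.        , 323.46877633],
       [  0.        , 445.01013626, 197.83311115],
       [  0.        ,   0.        ,   1.        ]]), 'R': array([[-0.22118761,  0.97520686,  0.0069015 ],
       [ 0.52662165,  0.12539388, -0.84080082],
       [-0.82082013, -0.18234024, -0.54130062]]), 't': array([ 171.59662742, -255.05101636, 1605.70387263])}
{'clock': 0.1, 'qpos': array([-1.34376638,  0.62922502,  0.03845139,  1.51824646, -0.02698253,
        0.99632354, -0.02000111]), 'qd': array([-0.00068469, -0.00199132, -0.00214341, -0.00201566, -0.00083601,
       -0.00163045,  0.00149228]), 'tau': array([ 3.32858275e-03, -5.64525390e+01,  1.23071361e+00, -1.93970776e+01,
        1.12672537e-02,  5.39648274e-03, -5.90480731e-08]), 'eef_pos': array([187.44989549, 621.80655785, 230.50661509]), 'tool_rot': array([-3.13990876e+00,  3.36667631e-05,  2.84876626e+00]), 'force': array([-0.88271686,  0.19613292,  0.15802878]), 'torque': array([ 0.04042962, -0.03165545, -0.01598085]), 'gripper_force': 0.0, 'width': 85.18178750863599} 18.700000000000003
```

View pics/top0.png

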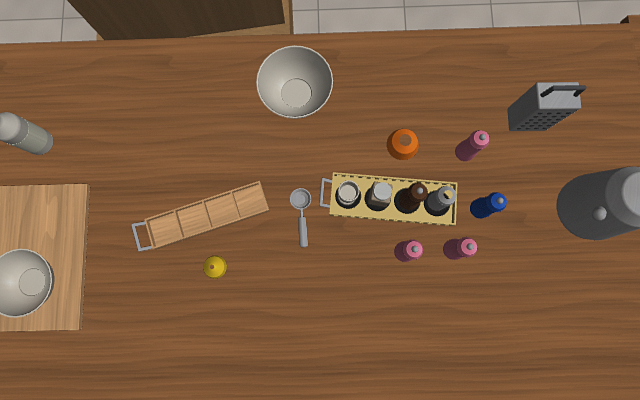

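View pics/scene0.png

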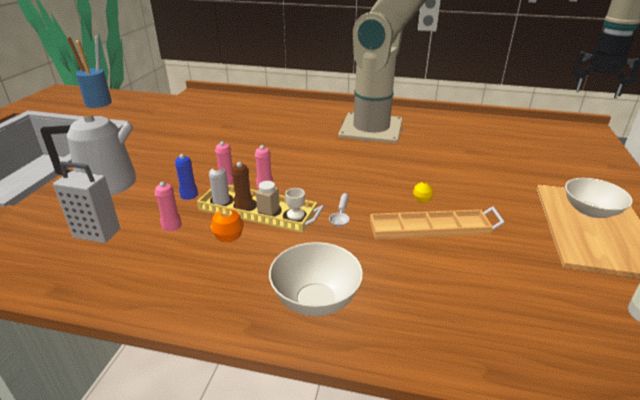

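The top view shows the tray (329–457, 172–225) with its handle on the left at (325,192). From the handle the row is the egg cup (348,192), jar (380,192), mill (413,195) and shaker (443,200). The caddy (146–268, 182–250) has its handle at (140,236). There are three pink mills, at (472,146), (408,251) and (460,248), and a blue one at (488,205). The mill meant is the dark wooden one at (413,195), standing in the tray. I'll confirm this in an enlarged crop.

Run:
```python
import cv2
i=cv2.imread("pics/top0.png")
a=cv2.resize(i[165:235,315:465],None,fx=5.3,fy=5.3,interpolation=cv2.INTER_CUBIC)[:,:795]
b=cv2.resize(i[175:255,128:278],None,fx=5.3,fy=5.3,interpolation=cv2.INTER_CUBIC)[:300+0] 
b=cv2.resize(i[175:255,128:278],None,fx=3,fy=3,interpolation=cv2.INTER_CUBIC)
import numpy as np
c=np.zeros((600,795,3),np.uint8);c[:a.shape[0]]=a[:371];h=min(b.shape[0],600-371);c[371:371+h,:b.shape[1]]=b[:h]
cv2.imwrite("pics/crop.png",c)
```

```text
(no output)
```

View pics/crop.png

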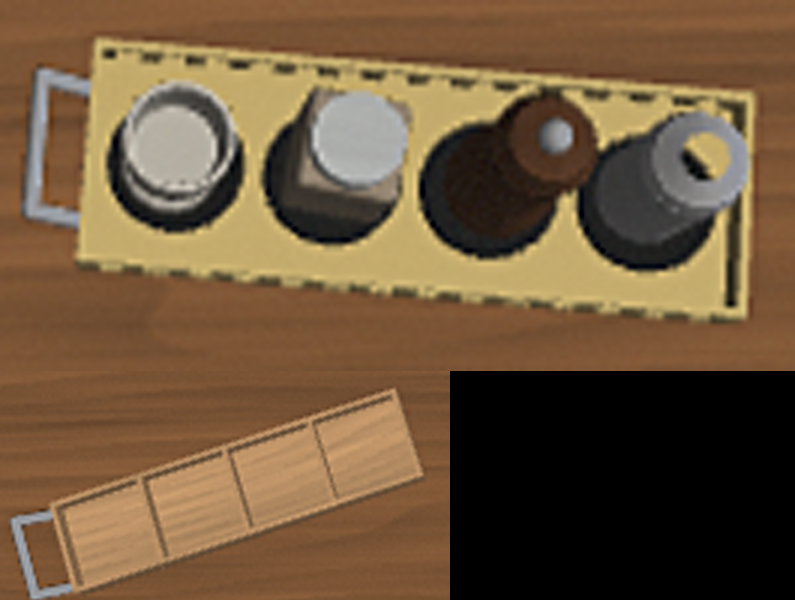

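The crop confirms it: the brown mill is third from the tray's handle. So egg cup → cell −105, jar → −35, mill → +35, shaker → +105.

```bash
cat > h.py <<'E'
import numpy as np
from cell import ctrl
from scipy.optimize import least_squares
def proj(P,c): 
    q=(c['R']@np.asarray(P,float).T).T+c['t']; return q[:,:2]/q[:,2:]*np.diag(c['mtx'])[:2]+c['mtx'][:2,2]
def unproj(px,z,c):
    px=np.atleast_2d(px); d=np.c_[(px-c['mtx'][:2,2])/np.diag(c['mtx'])[:2],np.ones(len(px))]@c['R']
    o=-c['R'].T@c['t']; return o+d*((z-o[2])/d[:,2])[:,None]
def place(pose,L):
    x,y,a=pose; L=np.atleast_2d(L); s,k=np.sin(a),np.cos(a)
    return np.c_[x+k*L[:,0]-s*L[:,1],y+s*L[:,0]+k*L[:,1],L[:,2]]
def fit(L,px,c,p0):
    r=least_squares(lambda p:(proj(place(p,L),c)-px).ravel(),p0,x_scale=[100,100,1]); return r.x,np.abs(r.fun).max()
def plan(target,yaw,z=None):
    "deltas (m, deg) in tool axes from the measured pose"
    s=ctrl.read_state(); p=s['eef_pos']; w=s['tool_rot'][2]; d=np.asarray(target)-p
    x=np.array([np.cos(w),np.sin(w),0]); y=np.array([np.sin(w),-np.cos(w),0])
    dy=(yaw-w+np.pi)%(2*np.pi)-np.pi
    print('tool d mm',np.round([d@x,d@y,-d[2]],1),'wz deg',round(-np.degrees(dy),2),'clock',s['clock'],'w',s['width'])
E
python3 - <<'E'
from h import *
c=ctrl.calibration('top')
def C(w,l,z): return np.array([[w,l,z],[w,-l,z],[-w,-l,z],[-w,l,z]])
t,e=fit(C(50,146,26),np.array([[333.2,172.1],[457.4,182.4],[455.9,225.3],[329.4,214.5]]),c,[550,-200,0]);print('tray',t,e)
k,e=fit(C(37,142,22),np.array([[144.7,219.7],[259.5,181.2],[268.8,209.5],[152.8,247.8]]),c,[550,200,.3]);print('caddy',k,e)
print(proj(place(t,C(50,146,26)),c).round(1),proj(place(k,C(37,142,22)),c).round(1))
S=[[0,y,10] for y in(105,35,-35,-105)]
print('slots',place(t,S).round(1),'pads px',proj(place(t,S),c).round(1))
print('cells',place(k,[[0,y,6] for y in(105,35,-35,-105)]).round(1))
f=lambda u,v:(u/5.3+315,v/5.3+165)
print('egg rim',unproj(f(180,139),76,c).round(1),'jar lid',unproj(f(359,139),86,c).round(1),'mill ball',unproj(f(555,136),132,c).round(1),'shaker top',unproj(f(701,161),98,c).round(1))
print('pink tops',unproj([(415,249),(470,246),(482,137),(497,201)],120,c).round(0), 'orange',unproj([(403,144)],35,c).round(0))
E
```

```text
tray [ 5.91668995e+02 -2.18916472e+02 -1.13726171e-01] 0.26564884320205806
caddy [5.66655635e+02 2.19280389e+02 2.99602093e-01] 1.0449730860219972
[[333.  172.3]
 [457.5 182.6]
 [455.9 225.1]
 [329.5 214.2]] [[144.4 218.8]
 [259.6 180.6]
 [269.1 209.9]
 [152.7 248.8]]
slots [[ 603.6 -114.6   10. ]
 [ 595.6 -184.1   10. ]
 [ 587.7 -253.7   10. ]
 [ 579.8 -323.2   10. ]] pads px [[348.3 195.8]
 [377.8 198.3]
 [407.4 200.8]
 [437.2 203.3]]
cells [[535.7 319.6   6. ]
 [556.3 252.7   6. ]
 [577.  185.8   6. ]
 [597.6 119.    6. ]]
egg rim [[ 602.4 -112.    76. ]] jar lid [[ 598.5 -185.4   86. ]] mill ball [[ 589.2 -255.7  132. ]] shaker top [[ 583.3 -322.2   98. ]]
pink tops [[ 469. -241.  120.]
 [ 472. -355.  120.]
 [ 705. -399.  120.]
 [ 565. -419.  120.]] orange [[ 719. -246.   35.]]
```

```bash
python3 -c "
from h import *
plan([588,-254,230],np.pi/2-.1137)"
```

```text
tool d mm [-6.363e+02 -7.229e+02  5.000e-01] wz deg 79.74 clock 0.1 w 85.18178750863599
```

>>> {"fn": "carry_out", "kwargs": {
  "deltas": [0,0,0,-0.0374,-0.0425,0,-1,0,0,0,-0.0374,-0.0425,0,-1,0,0,0,-0.0374,-0.0425,0,-1,0,0,0,-0.0374,-0.0425,0,-1,0,0,0,-0.0374,-0.0425,0,-1,0,0,0,-0.0374,-0.0425,0,-1,0,0,0,-0.0374,-0.0425,0,-1,0,0,0,-0.0374,-0.0425,0,-1,0,0,0,-0.0374,-0.0425,0,-1,0,0,0,-0.0374,-0.0425,0,-1,0,0,0,-0.0374,-0.0425,0,-1,0,0,0,-0.0374,-0.0425,0,-1]
}}

```text
clock: 1.6
eef_pos: [470.5, 2.9, 231.2]
tool_rot: [3.141, -0.0, 2.849]
force: [1.0, 1.5, -0.0]
width: 85.3
gripper_force: 0.0
```

>>> {"fn": "carry_out", "kwargs": {
  "deltas": [0,0,0,-0.0374,-0.0425,0,-1,0,0,0,-0.0374,-0.0425,0,-1,0,0,0,-0.0374,-0.0425,0,-1,0,0,0,-0.0374,-0.0425,0,-1,0,0,0,-0.0374,-0.0425,0,-1,0,0,0,0,0,0,-1]
}}

```text
clock: 2.35
eef_pos: [587.5, -258.9, 230.4]
tool_rot: [-3.138, 0.001, 2.842]
force: [-1.0, 0.8, -0.7]
width: 85.4
gripper_force: 0.0
```

>>> {"fn": "carry_out", "kwargs": {
  "deltas": [0,0,10,0,0,0,-1,0,0,10,0,0,0,-1,0,0,10,0,0,0,-1,0,0,10,0,0,0,-1,0,0,10,0,0,0,-1,0,0,10,0,0,0,-1,0,0,10,0,0,0,-1,0,0,9.7,0,0,0,-1,0,0,0,0,0,0,-1,0,0,0,0,0,0,-1]
}}

```text
clock: 3.6
eef_pos: [587.7, -252.1, 231.1]
tool_rot: [-3.141, -0.001, 1.461]
force: [-0.6, 0.5, -0.4]
width: 85.6
gripper_force: 0.0
```

Run:
```python
from h import *
import cv2
plan([588,-254,230],np.pi/2-.1137)
c=ctrl.calibration('wrist'); i=ctrl.get_image('wrist')[:,:,::-1].copy()
t=[591.67,-218.92,-.1137]
for l in([0,y,10] for y in(105,35,-35,-105)):
    u=proj(place(t,l),c)[0]; cv2.drawMarker(i,tuple(int(v) for v in u),(0,255,0),0,12); print(u)
for h in(76,86,135,105):pass
for y,h in((105,76),(35,86),(-35,135),(-105,105)):
    u=proj(place(t,[0,y,h]),c)[0]; cv2.drawMarker(i,tuple(int(v) for v in np.clip(u,-2000,2000)),(0,0,255),0,12); print(u)
cv2.imwrite('pics/w1.png',i); print(-c['R'].T@c['t'])
```

```text
tool d mm [-1.8  0.5  1.1] wz deg 0.24 clock 3.6 w 85.59571371978464
[324.12986264  19.71901779]
[323.79025881  99.07584284]
[323.48851809 169.58501508]
[323.21864269 232.64806862]
[324.32990391   2.4395844 ]
[323.92220442 100.81640213]
[323.58426455 206.39557745]
[323.19766152 275.13179366]
[ 595.8300146  -177.94919141  373.46280668]
```

View pics/w1.png

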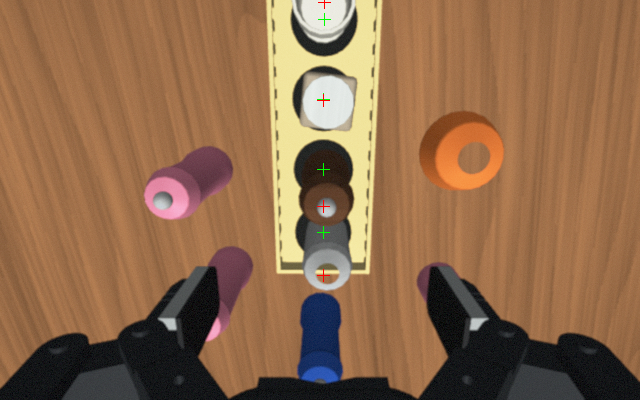

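The predicted positions match the wrist picture: mill top (326,207), jar lid (327,100), egg cup (325,5), shaker (328,268). The things sit about 2 mm toward +x, and the jar is turned slightly. I'll take the mill first, gripping a bit high so its top clears the gripper body.

>>> {"fn": "carry_out", "kwargs": {
  "deltas": [0,0,0.2,-0.002,0.0015,0.035,-1,0,0,0,0,0,0.04,-1,0,0,0,0,0,0.04,-1,0,0,0,0,0,0.03,-1,0,0,0,0,0,0.019,-1,0,0,0,0,0,0,-1,0,0,0,0,0,0,1,0,0,0,0,0,0,1,0,0,0,0,0,0,1,0,0,0,0,0,0,1,0,0,0,0,0,0,1,0,0,0,0,0,0,1]
}}

```text
clock: 5.15
eef_pos: [589.9, -255.4, 69.0]
tool_rot: [3.139, 0.0, 1.455]
force: [-0.5, 0.5, 6.6]
width: 40.3
gripper_force: 56.0
```

Run:
```python
from h import *
s=ctrl.read_state();print(s['force'],s['width'],s['gripper_force'])
plan([556.3,252.7,215],np.pi/2+.2996)
plan([589,-254,215],np.pi/2+.2996)
```

```text
[-0.51166231  0.49217522  6.64254415] 40.26361072905517 55.98245326305914
tool d mm [ 500.8  -92.3 -146. ] wz deg -23.82 clock 5.15 w 40.26361072905517
tool d mm [   1.3   -1.  -146. ] wz deg -23.82 clock 5.15 w 40.26361072905517
```

>>> {"fn": "carry_out", "kwargs": {
  "deltas": [0,0,0,0,0,-0.02,1,0,0,0,0,0,-0.04,1,0,0,0,0,0,-0.045,1,0,0,0,0,0,-0.04,1,0,0,0,0.03,-0.006,0,1,0,0,0,0.045,-0.0083,0,1,0,0,0,0.045,-0.0083,0,1,0,0,0,0.045,-0.0083,0,1,0,0,0,0.045,-0.0083,0,1,0,0,0,0.045,-0.0083,0,1,0,0,0,0.045,-0.0083,0,1,0,0,0,0.045,-0.0083,0,1]
}}

```text
clock: 6.65
eef_pos: [565.3, 96.5, 213.6]
tool_rot: [3.141, -0.001, 1.454]
force: [0.4, 0.6, -1.3]
width: 39.5
gripper_force: 58.4
```

>>> {"fn": "carry_out", "kwargs": {
  "deltas": [0,0,0,0.045,-0.0083,0,1,0,0,0,0.045,-0.0083,0,1,0,0,0,0.04,-0.0073,0,1,0,0,0,0.026,-0.0046,0,1,0,0,-8,0,0,0,1,0,0,-8,0,0,0,1,0,0,-7.8,0,0,0,1,0,0,0,0,0,0,1,0,0,0,0,0,0,1]
}}

```text
clock: 7.78
eef_pos: [555.4, 253.2, 212.9]
tool_rot: [3.141, -0.0, 1.867]
force: [-0.4, 0.6, -0.9]
width: 40.3
gripper_force: 58.4
```

Run:
```python
from h import *
import cv2
s=ctrl.read_state();print(s['force'],s['width'],s['gripper_force'],s['eef_pos'])
plan([556.3,252.7,68],np.pi/2+.2996)
k=[566.66,219.28,.2996]
c=ctrl.calibration('wrist'); i=ctrl.get_image('wrist')[:,:,::-1].copy()
P=[[37*a,142*b,22] for a,b in((1,1),(1,-1),(-1,-1),(-1,1))]+[[0,y,6] for y in(105,35,-35,-105)]
for l in P:
    u=proj(place(k,l),c)[0]; cv2.drawMarker(i,tuple(int(round(v)) for v in np.clip(u,-2000,2000)),(0,255,0),0,12,1)
    print(u)
cv2.imwrite('pics/w2.png',i)
```

```text
[-0.40137798  0.60673606 -0.94508963] 40.322120167481735 58.376568781386595 [555.36947884 253.21688239 212.92505753]
tool d mm [ -0.8   0.7 144.9] wz deg -0.18 clock 7.775 w 40.322120167481735
[366.60686489  54.08674951]
[358.21288423 332.95777252]
[290.81349846 333.16214457]
[280.96574183  54.42635438]
[323.84658148  98.54391045]
[324.04108383 171.81305145]
[324.2142825  237.05708808]
[324.36949584 295.52603759]
```

View pics/w2.png

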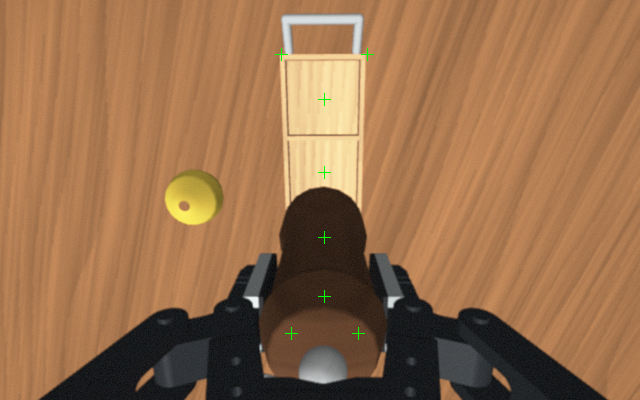

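The caddy matches its predicted corners to about 1–2 px; I'm lowering the mill.

>>> {"fn": "carry_out", "kwargs": {
  "deltas": [0,0,0,-0.0005,0.0005,0.035,1,0,0,0,0,0,0.04,1,0,0,0,0,0,0.035,1,0,0,0,0,0,0.02,1,0,0,0,0,0,0.01,1,0,0,0,0,0,0.005,1,0,0,0,0,0,0.002,1,0,0,0,0,0,0,1,0,0,0,0,0,0,1]
}}

```text
clock: 8.95
eef_pos: [556.3, 253.2, 65.9]
tool_rot: [3.141, -0.0, 1.87]
force: [-0.4, -0.9, -1.3]
width: 39.9
gripper_force: 58.4
```

>>> {"fn": "carry_out", "kwargs": {
  "deltas": [0,0,0,0,0,0.001,1,0,0,0,0,0,0,1]
}}

```text
clock: 9.2
eef_pos: [556.3, 253.2, 65.1]
tool_rot: [3.141, -0.0, 1.87]
force: [-1.1, 0.7, 4.1]
width: 39.6
gripper_force: 57.4
```

>>> {"fn": "carry_out", "kwargs": {
  "deltas": [0,0,0,0,0,0.001,1,0,0,0,0,0,0,1]
}}

```text
clock: 9.45
eef_pos: [556.4, 253.3, 65.0]
tool_rot: [3.14, -0.001, 1.87]
force: [-2.4, -0.5, 11.2]
width: 39.5
gripper_force: 56.3
```

>>> {"fn": "carry_out", "kwargs": {
  "deltas": [0,0,0,0,0,0,-1,0,0,0,0,0,0,-1,0,0,0,0,0,0,-1,0,0,0,0,0,0,-1,0,0,0,0,0,-0.02,-1,0,0,0,0,0,-0.05,-1,0,0,0,0,0,-0.055,-1,0,0,0,0,0,-0.04,-1,0,0,8,0,0,0,-1,0,0,8,0,0,0,-1,0,0,8,0,0,0,-1,0,0,0,0,0,0,-1]
}}

```text
clock: 10.95
eef_pos: [556.0, 253.0, 229.5]
tool_rot: [3.141, -0.0, 1.452]
force: [0.1, -0.2, 0.4]
width: 85.2
gripper_force: 0.0
```

```bash
python3 -c "
from h import *
plan([597,-184,230],np.pi/2-.1137)"
```

```text
tool d mm [-429.1   92.4   -0.5] wz deg -0.28 clock 10.95 w 85.21141547802924
```

>>> {"fn": "carry_out", "kwargs": {
  "deltas": [0,0,0,-0.04,0.0085,0,-1,0,0,0,-0.05,0.0108,0,-1,0,0,0,-0.05,0.0108,0,-1,0,0,0,-0.05,0.0108,0,-1,0,0,0,-0.05,0.0108,0,-1,0,0,0,-0.05,0.0108,0,-1,0,0,0,-0.05,0.0108,0,-1,0,0,0,-0.05,0.0108,0,-1,0,0,0,-0.039,0.0083,0,-1,0,0,0,0,0,0,-1,0,0,0,0,0,0,-1]
}}

```text
clock: 12.32
eef_pos: [596.3, -183.2, 228.6]
tool_rot: [3.142, -0.001, 1.453]
force: [-0.3, 0.5, 0.1]
width: 85.3
gripper_force: 0.0
```

Run:
```python
from h import *
import cv2
plan([597,-184,65-18.7],np.pi/2-.1137)
i=ctrl.get_image('wrist')[:,:,::-1].copy()
cv2.imwrite('pics/w3.png',cv2.resize(i[60:360,150:490],None,fx=2,fy=2,interpolation=cv2.INTER_CUBIC))
c=ctrl.get_image('top')[:,:,::-1]; cv2.imwrite('pics/top1.png',c)
```

```text
tool d mm [ -0.7   0.8 182.3] wz deg -0.26 clock 12.325 w 85.29866220513115
```

View pics/w3.png

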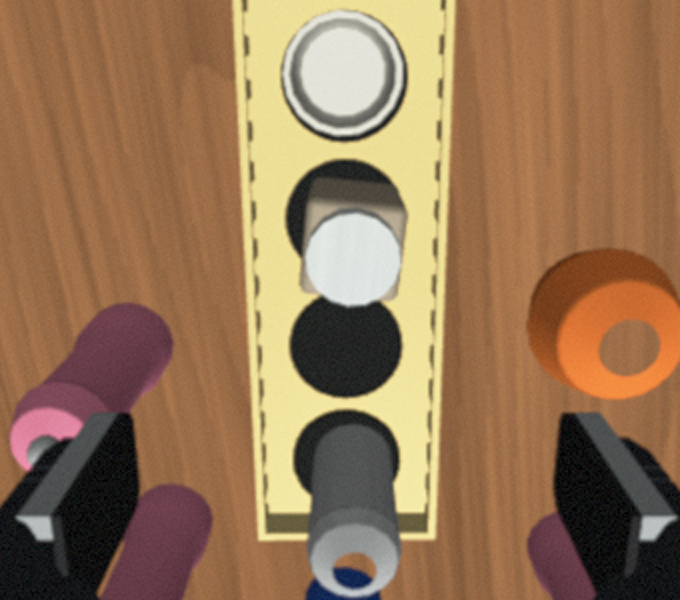

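The wrist picture shows the jar lid at (353,258) in the crop and the jar's edge from (307,200) to (407,212), so the jar is turned about 6.5° from the tray. The mill's pad is empty.

>>> {"fn": "carry_out", "kwargs": {
  "deltas": [0,0,6,-0.001,0.0018,0,-1,0,0,0,0,0,0.035,-1,0,0,0,0,0,0.045,-1,0,0,0,0,0,0.045,-1,0,0,0,0,0,0.035,-1,0,0,0,0,0,0.022,-1,0,0,0,0,0,0,-1,0,0,0,0,0,0,1,0,0,0,0,0,0,1,0,0,0,0,0,0,1,0,0,0,0,0,0,1,0,0,0,0,0,0,1]
}}

```text
clock: 13.92
eef_pos: [599.2, -185.5, 47.8]
tool_rot: [3.139, -0.0, 1.346]
force: [1.2, -0.4, 6.3]
width: 43.2
gripper_force: 62.3
```

Run:
```python
from h import *
k=[566.66,219.28,.2996]
print(place(k,[[0,-42,6],[0,112,6],[0,-108,6]]))
plan([*place(k,[0,-41,0])[0][:2],46],np.pi/2+.2996)
```

```text
[[579.05579803 179.15090593   6.        ]
 [533.60453858 326.29091753   6.        ]
 [598.53490923 116.09090096   6.        ]]
tool d mm [ 351.8 -101.3    1.8] wz deg -30.03 clock 13.925 w 43.203494650796365
```

View pics/top1.png

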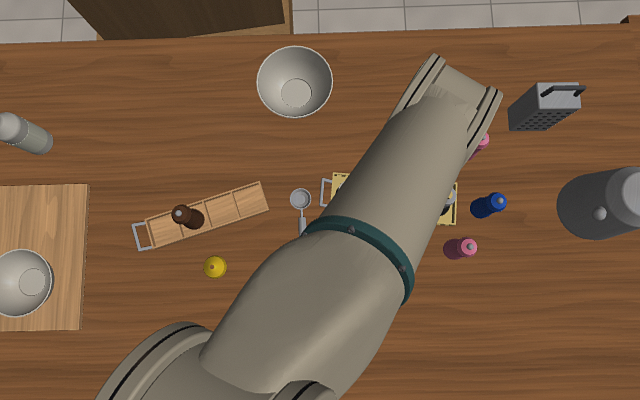

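The top view shows the mill standing in the second caddy cell at (190,217). The jar is gripped at 43 mm; I'm carrying it over.

>>> {"fn": "carry_out", "kwargs": {
  "deltas": [0,0,0,0,0,-0.02,1,0,0,0,0,0,-0.04,1,0,0,0,0,0,-0.04,1,0,0,0,0.03,-0.009,0,1,0,0,0,0.046,-0.0132,0,1,0,0,0,0.046,-0.0132,0,1,0,0,0,0.046,-0.0132,0,1,0,0,0,0.046,-0.0132,0,1,0,0,0,0.046,-0.0132,0,1,0,0,0,0.046,-0.0132,0,1,0,0,0,0.046,-0.0132,0,1]
}}

```text
clock: 15.3
eef_pos: [577.2, 182.0, 147.3]
tool_rot: [3.141, -0.0, 1.346]
force: [1.3, -0.0, -3.0]
width: 43.0
gripper_force: 61.7
```

>>> {"fn": "carry_out", "kwargs": {
  "deltas": [0,0,-10,0,0,0,1,0,0,-10,0,0,0,1,0,0,-10,0,0,0,1,0,0,0,0,0,0,1,0,0,0,0,0,0,1]
}}

```text
clock: 15.92
eef_pos: [577.5, 180.3, 146.7]
tool_rot: [3.141, 0.0, 1.866]
force: [-0.2, -0.2, -1.2]
width: 43.0
gripper_force: 61.4
```

Run:
```python
from h import *
import cv2
k=[566.66,219.28,.2996]
print(ctrl.read_state()['force'],ctrl.read_state()['eef_pos'])
plan([*place(k,[0,-41,0])[0][:2],43.5],np.pi/2+.2996)
cv2.imwrite('pics/w4.png',ctrl.get_image('wrist')[:,:,::-1])
```

```text
[-0.17981705 -0.15231228 -1.17233849] [577.52860213 180.34101927 146.71667673]
tool d mm [ -0.6   1.1 103.2] wz deg -0.22 clock 15.925 w 43.02735295514189
```

View pics/w4.png

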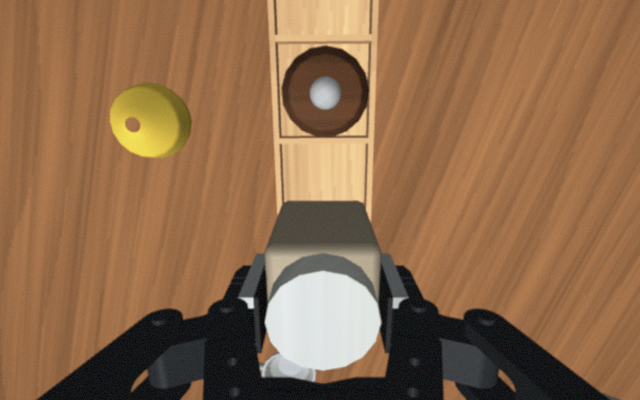

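The mill stands upright in its cell (325,92), and the jar is held square. Lowering.

>>> {"fn": "carry_out", "kwargs": {
  "deltas": [0,0,0,-0.0005,0.001,0.03,1,0,0,0,0,0,0.035,1,0,0,0,0,0,0.02,1,0,0,0,0,0,0.01,1,0,0,0,0,0,0.005,1,0,0,0,0,0,0.002,1,0,0,0,0,0,0,1,0,0,0,0,0,0,1]
}}

```text
clock: 16.98
eef_pos: [579.1, 180.5, 44.9]
tool_rot: [3.141, -0.0, 1.87]
force: [0.6, -0.2, -2.6]
width: 43.0
gripper_force: 61.6
```

>>> {"fn": "carry_out", "kwargs": {
  "deltas": [0,0,0,0,0,0.001,1,0,0,0,0,0,0,1]
}}

```text
clock: 17.23
eef_pos: [579.0, 180.5, 43.8]
tool_rot: [3.141, -0.0, 1.87]
force: [-1.3, -0.3, 2.1]
width: 42.7
gripper_force: 61.9
```

>>> {"fn": "carry_out", "kwargs": {
  "deltas": [0,0,0,0,0,0.001,1,0,0,0,0,0,0,-1,0,0,0,0,0,0,-1,0,0,0,0,0,0,-1,0,0,0,0,0,0,-1,0,0,0,0,0,-0.02,-1,0,0,0,0,0,-0.05,-1,0,0,0,0,0,-0.06,-1,0,0,8,0,0,-0.02,-1,0,0,8,0,0,0,-1,0,0,7.7,0,0,0,-1,0,0,0,0,0,0,-1]
}}

```text
clock: 18.73
eef_pos: [578.8, 180.5, 193.5]
tool_rot: [3.14, -0.0, 1.457]
force: [-0.3, 0.3, -0.7]
width: 85.6
gripper_force: 0.0
```

```bash
python3 -c "
from h import *
plan([582,-322,195],np.pi/2-.1137)"
```

```text
tool d mm [-498.9   60.    -1.5] wz deg 0.02 clock 18.725 w 85.59782515488895
```

>>> {"fn": "carry_out", "kwargs": {
  "deltas": [0,0,0,-0.03,0.0036,0,-1,0,0,0,-0.0525,0.0063,0,-1,0,0,0,-0.0525,0.0063,0,-1,0,0,0,-0.0525,0.0063,0,-1,0,0,0,-0.0525,0.0063,0,-1,0,0,0,-0.0525,0.0063,0,-1,0,0,0,-0.0525,0.0063,0,-1,0,0,0,-0.0525,0.0063,0,-1,0,0,0,-0.0525,0.0063,0,-1,0,0,0,-0.049,0.006,0,-1,0,0,0,0,0,0,-1,0,0,0,0,0,0,-1]
}}

```text
clock: 20.23
eef_pos: [581.1, -321.8, 192.5]
tool_rot: [3.142, -0.001, 1.457]
force: [-0.1, 1.2, -0.8]
width: 85.4
gripper_force: 0.0
```

Run:
```python
from h import *
import cv2
plan([582,-322,75-18.7],np.pi/2-.1137)
c=ctrl.calibration('wrist'); t=[591.67,-218.92,-.1137]
print(proj(place(t,[[0,-105,10],[0,-105,105],[2,-103,105]]),c))
cv2.imwrite('pics/w5.png',ctrl.get_image('wrist')[:,:,::-1])
```

```text
tool d mm [-1.000e-01  1.000e+00  1.362e+02] wz deg 0.0 clock 20.225 w 85.3559450712121
[[321.95096545 178.28033305]
 [321.52722419 210.40042732]
 [324.48610528 207.58701483]]
```

View pics/w5.png

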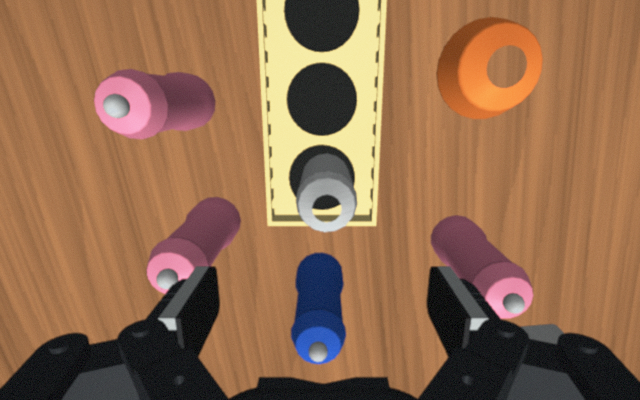

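The shaker's top is at (327,203), about 3.5 mm in +x and 3 mm in +y from its nominal place. The tray's second and third pads are empty.

>>> {"fn": "carry_out", "kwargs": {
  "deltas": [0,0,0,0.0013,0.0027,0.025,-1,0,0,0,0,0,0.04,-1,0,0,0,0,0,0.04,-1,0,0,0,0,0,0.025,-1,0,0,0,0,0,0.011,-1,0,0,0,0,0,0,-1,0,0,0,0,0,0,1,0,0,0,0,0,0,1,0,0,0,0,0,0,1,0,0,0,0,0,0,1,0,0,0,0,0,0,1]
}}

```text
clock: 21.65
eef_pos: [584.4, -321.6, 52.6]
tool_rot: [3.14, 0.0, 1.456]
force: [-1.6, 1.2, 5.5]
width: 43.3
gripper_force: 60.8
```

Run:
```python
from h import *
k=[566.66,219.28,.2996]
plan([*place(k,[0,110,0])[0][:2],48],np.pi/2+.2996)
```

```text
tool d mm [ 636.  -123.9    4.6] wz deg -23.75 clock 21.65 w 43.28779887435498
```

>>> {"fn": "carry_out", "kwargs": {
  "deltas": [0,0,0,0,0,-0.02,1,0,0,0,0,0,-0.04,1,0,0,0,0,0,-0.05,1,0,0,0,0,0,-0.045,1,0,0,0,0.03,-0.0058,0,1,0,0,0,0.0505,-0.0098,0,1,0,0,0,0.0505,-0.0098,0,1,0,0,0,0.0505,-0.0098,0,1,0,0,0,0.0505,-0.0098,0,1,0,0,0,0.0505,-0.0098,0,1,0,0,0,0.0505,-0.0098,0,1,0,0,0,0.0505,-0.0098,0,1]
}}

```text
clock: 23.15
eef_pos: [553.9, 69.8, 207.5]
tool_rot: [3.14, -0.001, 1.456]
force: [0.5, 0.8, -1.2]
width: 43.0
gripper_force: 61.2
```

>>> {"fn": "carry_out", "kwargs": {
  "deltas": [0,0,0,0.0505,-0.0099,0,1,0,0,0,0.0505,-0.0099,0,1,0,0,0,0.0505,-0.0099,0,1,0,0,0,0.0505,-0.0099,0,1,0,0,0,0.0505,-0.0099,0,1,0,0,-8,0,0,0,1,0,0,-8,0,0,0,1,0,0,-7.7,0,0,0,1,0,0,0,0,0,0,1,0,0,0,0,0,0,1]
}}

```text
clock: 24.4
eef_pos: [533.8, 324.6, 206.8]
tool_rot: [3.141, -0.0, 1.867]
force: [-0.3, -0.2, -0.9]
width: 43.6
gripper_force: 61.2
```

Run:
```python
from h import *
k=[566.66,219.28,.2996]
plan([*place(k,[0,110,0])[0][:2],48.4],np.pi/2+.2996)
```

```text
tool d mm [ -0.4   0.3 158.4] wz deg -0.18 clock 24.4 w 43.59565708224418
```

>>> {"fn": "carry_out", "kwargs": {
  "deltas": [0,0,0,0,0,0.03,1,0,0,0,0,0,0.045,1,0,0,0,0,0,0.04,1,0,0,0,0,0,0.025,1,0,0,0,0,0,0.01,1,0,0,0,0,0,0.005,1,0,0,0,0,0,0.002,1,0,0,0,0,0,0,1,0,0,0,0,0,0,1]
}}

```text
clock: 25.52
eef_pos: [534.1, 325.0, 50.0]
tool_rot: [3.14, -0.0, 1.87]
force: [0.1, 0.0, -1.6]
width: 42.9
gripper_force: 61.2
```

>>> {"fn": "carry_out", "kwargs": {
  "deltas": [0,0,0,0,0,0.001,1,0,0,0,0,0,0,1]
}}

```text
clock: 25.78
eef_pos: [534.0, 325.0, 48.7]
tool_rot: [3.141, -0.0, 1.87]
force: [0.8, 0.4, 1.8]
width: 43.2
gripper_force: 61.4
```

>>> {"fn": "carry_out", "kwargs": {
  "deltas": [0,0,0,0,0,0.001,1,0,0,0,0,0,0,-1,0,0,0,0,0,0,-1,0,0,0,0,0,0,-1,0,0,0,0,0,0,-1,0,0,0,0,0,-0.02,-1,0,0,0,0,0,-0.05,-1,0,0,0,0,0,-0.06,-1,0,0,8,0,0,-0.02,-1,0,0,8,0,0,0,-1,0,0,7.7,0,0,0,-1,0,0,0,0,0,0,-1]
}}

```text
clock: 27.28
eef_pos: [533.8, 324.9, 198.5]
tool_rot: [3.141, -0.001, 1.457]
force: [-0.5, 0.2, -0.5]
width: 85.5
gripper_force: 0.0
```

```bash
python3 -c "
from h import *
plan([605.5,-113.5,180],np.pi/2-.1137)"
```

```text
tool d mm [-427.5  120.8   18.5] wz deg 0.02 clock 27.275 w 85.45713352840605
```

>>> {"fn": "carry_out", "kwargs": {
  "deltas": [0,0,0,-0.03,0.0085,0,-1,0,0,0,-0.0497,0.014,0,-1,0,0,0,-0.0497,0.014,0,-1,0,0,0,-0.0497,0.014,0,-1,0,0,0,-0.0497,0.014,0,-1,0,0,0,-0.0497,0.014,0,-1,0,0,0,-0.0497,0.014,0,-1,0,0,0,-0.0497,0.014,0,-1,0,0,0,-0.0497,0.014,0,-1,0,0,0,0,0,0,-1,0,0,0,0,0,0,-1]
}}

```text
clock: 28.65
eef_pos: [604.4, -113.4, 197.6]
tool_rot: [-3.142, -0.001, 1.457]
force: [0.6, 0.6, -0.1]
width: 85.2
gripper_force: 0.0
```

Run:
```python
from h import *
import cv2
plan([605.5,-113.5,65-18.7],np.pi/2-.1137)
c=ctrl.calibration('wrist'); t=[591.67,-218.92,-.1137]
print(proj(place(t,[[0,105,10],[0,105,76],[2,107,76]]),c))
cv2.imwrite('pics/w6.png',ctrl.get_image('wrist')[:,:,::-1])
```

```text
tool d mm [  0.    1.1 151.3] wz deg 0.01 clock 28.65 w 85.20905963709538
[[322.49361074 176.70000899]
 [322.35145312 196.01222387]
 [324.96134555 193.50155181]]
```

View pics/w6.png

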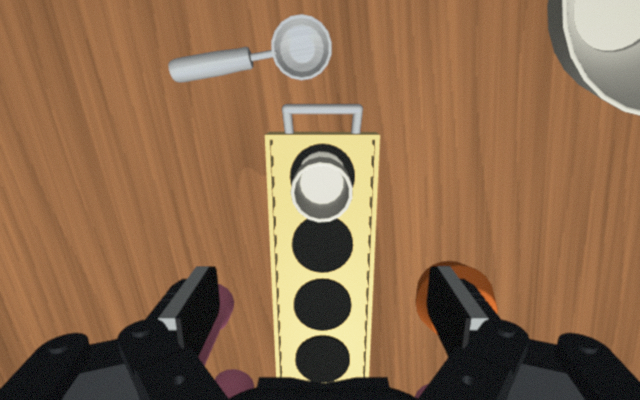

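The egg cup's rim is centred at (322,191) and the other three pads are empty. Grasping it on the bowl.

>>> {"fn": "carry_out", "kwargs": {
  "deltas": [0,0,0,0.0022,0,0.03,-1,0,0,0,0,0,0.045,-1,0,0,0,0,0,0.04,-1,0,0,0,0,0,0.025,-1,0,0,0,0,0,0.012,-1,0,0,0,0,0,0,-1,0,0,0,0,0,0,1,0,0,0,0,0,0,1,0,0,0,0,0,0,1,0,0,0,0,0,0,1,0,0,0,0,0,0,1]
}}

```text
clock: 30.08
eef_pos: [605.3, -111.8, 46.8]
tool_rot: [3.14, -0.0, 1.456]
force: [-0.7, 0.6, 6.1]
width: 46.7
gripper_force: 60.8
```

Run:
```python
from h import *
k=[566.66,219.28,.2996]
plan([*place(k,[0,-106,0])[0][:2],42],np.pi/2+.2996)
```

```text
tool d mm [227.4 -33.6   4.8] wz deg -23.74 clock 30.075 w 46.71979375253789
```

>>> {"fn": "carry_out", "kwargs": {
  "deltas": [0,0,0,0,0,-0.02,1,0,0,0,0,0,-0.04,1,0,0,0,0,0,-0.03,1,0,0,0,0.03,-0.0044,0,1,0,0,0,0.05,-0.0074,0,1,0,0,0,0.05,-0.0074,0,1,0,0,0,0.05,-0.0074,0,1,0,0,0,0.0474,-0.007,0,1,0,0,-8,0,0,0,1,0,0,-8,0,0,0,1,0,0,-7.7,0,0,0,1,0,0,0,0,0,0,1]
}}

```text
clock: 31.58
eef_pos: [597.7, 118.0, 136.6]
tool_rot: [3.14, -0.0, 1.868]
force: [-0.3, -0.0, -1.4]
width: 47.1
gripper_force: 61.9
```

Run:
```python
from h import *
import cv2
k=[566.66,219.28,.2996]
plan([*place(k,[0,-106,0])[0][:2],42.8],np.pi/2+.2996)
cv2.imwrite('pics/w7.png',ctrl.get_image('wrist')[:,:,::-1])
```

```text
tool d mm [-0.1  0.2 93.8] wz deg -0.14 clock 31.575 w 47.06082831502423
```

View pics/w7.png

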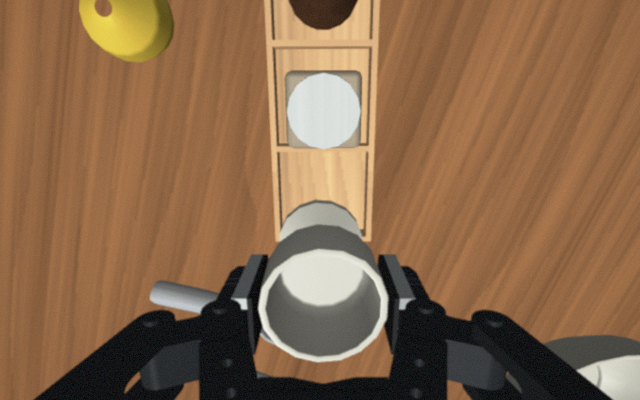

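The jar (323,110) stands squarely in its cell, and the egg cup is held upright above the last, free cell. Lowering.

>>> {"fn": "carry_out", "kwargs": {
  "deltas": [0,0,0,0,0,0.025,1,0,0,0,0,0,0.035,1,0,0,0,0,0,0.018,1,0,0,0,0,0,0.008,1,0,0,0,0,0,0.004,1,0,0,0,0,0,0.002,1,0,0,0,0,0,0,1,0,0,0,0,0,0,1]
}}

```text
clock: 32.62
eef_pos: [597.7, 118.2, 43.8]
tool_rot: [3.141, 0.0, 1.87]
force: [-0.5, 0.1, -0.7]
width: 46.7
gripper_force: 61.9
```

>>> {"fn": "carry_out", "kwargs": {
  "deltas": [0,0,0,0,0,0.001,1,0,0,0,0,0,0,1]
}}

```text
clock: 32.88
eef_pos: [597.7, 118.1, 42.9]
tool_rot: [3.141, -0.0, 1.87]
force: [-1.6, -0.3, 3.5]
width: 46.9
gripper_force: 62.2
```

>>> {"fn": "carry_out", "kwargs": {
  "deltas": [0,0,0,0,0,0,-1,0,0,0,0,0,0,-1,0,0,0,0,0,0,-1,0,0,0,0,0,0,-1,0,0,0,0,0,-0.02,-1,0,0,0,0,0,-0.05,-1,0,0,0,0,0,-0.06,-1,0,0,0,0,0,-0.03,-1,0,0,0,-0.05,0,0,-1,0,0,0,-0.05,0,0,-1,0,0,0,-0.05,0,0,-1,0,0,0,-0.03,0,0,-1]
}}

```text
clock: 34.38
eef_pos: [650.8, -57.8, 204.2]
tool_rot: [3.14, 0.002, 1.866]
force: [0.5, 0.1, 0.4]
width: 85.5
gripper_force: 0.0
```

Run:
```python
from h import *
import cv2
a=ctrl.get_image('top')[:,:,::-1][165:265,120:290];b=ctrl.get_image('scene')[:,:,::-1][140:260,340:520]
a=cv2.resize(a,(510,300),interpolation=3);b=cv2.resize(b,(450,300),interpolation=3)
o=np.zeros((600,510,3),np.uint8);o[:300]=a;o[300:,:450]=b
cv2.imwrite('pics/end.png',o)
```

```text
(no output)
```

View pics/end.png

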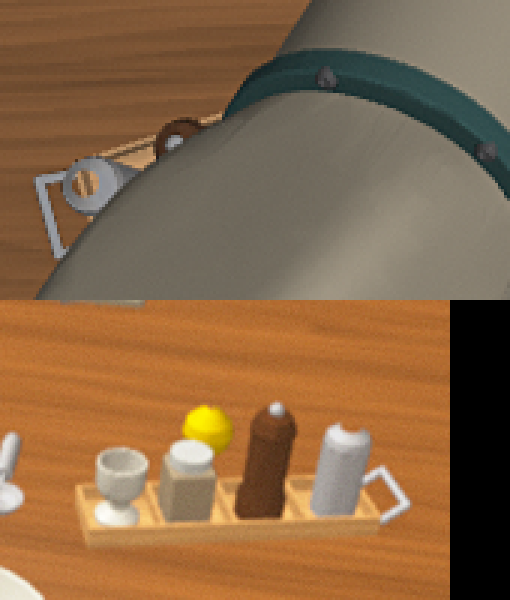

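The scene picture shows all four standing upright. From the handle they are shaker (340,470), mill (265,460), jar (188,485) and egg cup (120,485), which is the reverse of the tray order. Handing in.

```bash
python3 -c "
from cell import ctrl
print(ctrl.finish_job())"
```

```text
the job is handed in; nothing more can be done
None
```

The job is handed in after about 34 s of robot time: the shaker, mill, jar and egg cup stand upright in the caddy in that order from its handle, the reverse of the tray order, as the last scene picture showed.

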